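# Take the forming roller from the crate and lay it in the vee blocks

## Robot

A 7-joint arm with a two-finger parallel gripper is mounted at the origin on the work surface. World frame = base frame: x ahead of the robot, y to its left, z up, the work surface at z = 0. Lengths are in m, angles in rad, forces in N, time in s.
With the tool pointing down it reaches from about 0.35 to 0.9 m from the base axis. Payload 8.1 kg.
Tool frame: the origin (TCP) lies at the very end of the fingers, on their centre line; the grasp point (between the pads) lies 19 mm behind it; z points along the fingers, y is the line along which they close (so a half turn about z gives the same grasp; the last joint's range is limited). The gripper opens to 92 mm and grips with 3 to 60 N. Pads are 19 mm wide; open, the fingers measure 130 mm over their backs; the gripper's body (75 mm by 190 mm) begins 47 mm behind the grasp point.
Start: joints at [-1.224, 0.434, 0.025, 1.573, -0.012, 1.134, -0.075], TCP at [0.272, 0.563, 0.227] pointing down, gripper open.
Joint ranges: [-2.62, 2.62], [-0.44, 2.09], [-1.27, 1.32], [0.08, 2.57], [-1.32, 4.46], [0.12, 2], [-2.74, 2.74]. Speed limits (rad/s): [2.22, 2.22, 3.01, 3.01, 3.14, 3.14, 3.14].

## Interface

Orientations are given as a rotation vector (axis times angle).
In Python, from cell import arm gives the robot as it stands.
- The arm moves only by the tool carry_out, never from a script. Its argument "commands" is a list of rows, each a list of 7 numbers: the opening, from 0 (shut) to 1 (fully open), then the shift along the tool's x, y, z each as a share of 0.025 m, from -1 to 1, then the turn, a rotation vector about the tool's x, y, z each as a share of 0.1 rad, from -1 to 1. A call has 1 to 8 rows; each row shifts and turns the commanded pose from where the row before left it, along the tool's axes as they then stand; what a row does not reach is not made up. A row lasts 1/10 s, in which the tool goes at most 50 mm and 8.59 degrees, less where a joint would pass 70% of its speed; a pose out of reach is approached as far as the arm can. A call with a number of a shift or a turn outside -1 to 1 is refused whole. A call with a gripper value outside its range is refused whole. The fingers move at their own pace and stop on an object; "squeeze" is the grip in N (left out, the last holds). Time passes only in rows, so rows that do not move let the fingers close. It gives the time, the measured TCP pose, the force, the opening and the grip force at its end, in the units of the state.
- arm.observe(): the state, without advancing time (a new reading comes with each control period).
- arm.get_image(name): name is "side" or "top" or "wrist"; returns a dict with "pixels" (480x640x3 uint8, red, green, blue), "range_z" (480x640 float32, m along the optical axis (not along the pixel's ray), 0 where there is no reading), "mtx" (3x3 intrinsics, pixels), "k1" (the pictures are not rectified: a ray, as slopes to the right and down, at radius r is drawn at 1 + k1 r^2 times it, then the intrinsics apply), "R" (3x3) and "t" (3): a world point X has camera coordinates R X + t; the wrist camera has in their place "tool_from_camera" (4x4, takes a point from camera to tool coordinates, whose origin is the TCP and whose axes are the flange's). Camera axes: x right, y down, z forward; pixel columns grow to the right and rows downward; lengths in m; the calibration is good to about 2 mm. A picture is of the moment at which its call begins: read the wrist's pose just before it.
- arm.sign_off(): hands the job in; it is judged then, once.
The state is a dict: "clock": time; "joints": joint angles; "dq": joint speeds; "joint_efforts": joint torques, N m; "position": TCP position; "ee_rot": TCP orientation; "force": force on the tool from outside, world axes, zero at the start; "ft_torque": the same for the moment, N m; "width": opening from 0.0 (shut) to 1.0 (fully open); "gripper_force": force on a finger pad.
Only numpy, scipy, OpenCV 4.12 (cv2) and the standard library are available. Lean on these libraries where they do the work, as an engineer would, in place of code of your own. Each camera call takes 0.05 s, during which the arm holds its last target. There are 200 camera calls.

## Task

From the parts crate pick the steel roller that has a thin journal at both ends, and lay it in the inspection cradle with one journal resting in each vee block and its thick body hanging between the blocks, ready for checking. Lower it into the vees and let go of it there, do not drop it; leave all the other parts in the crate and do not disturb the case, wrench and screwdriver on the table.

Things in the scene. Friction and masses are not known exactly. Their poses are not given: they have to be found in the camera images.
- roller: The wanted part: turned steel roller 126 mm long, lying in the crate: thick body 36 mm in diameter, 56 mm long, and a thin journal 16 mm in diameter, 35 mm long, on BOTH ends. About 0.55 kg. Free gap of 20 mm or more on each side of its body. Origin mid-length on its axis; its y runs along it, ends alike, turn about y is arbitrary. Its axis starts 23 mm above the table.
- plain_bar: Not wanted: plain steel round bar, 36 mm in diameter, 115 mm long, no journals, lying beside the roller in the crate. Origin at its middle on its axis, y along it. Free to roll if knocked.
- stub_roller: Not wanted: steel part like the roller but with a journal at ONE end only: body 36 mm in diameter and 91 mm long, journal 16 mm in diameter and 35 mm long. Lying beside the roller in the crate. Origin at its mid-length (63 mm from each end) on its axis, y along it. Free to roll if knocked.
- crate: Open grey parts crate, fixed: outside 262 mm (x) by 240 mm (y), 50 mm high, walls and floor 5 mm thick, left or right of the robot's centre line. Origin at the centre of its underside. Three long steel parts lie along its y, within 8 degrees, at x about -72, 0 and 72 mm (any order), y about -37 mm; six brass cuffs lie in stacks of two near y = 80 mm.
- cradle: Fixed, on the other side from the crate: steel plate 190 (x) by 200 (y) by 8 mm with two vee blocks. Origin at the centre of its underside. The vees run along its y; blocks 62 mm wide in x, at y = 38 to 64 and -38 to -64 mm, so a 76 mm gap for the roller's body. Each vee is a 90 degree notch 44 mm wide at its top, its bottom 49 mm and its top 71 mm above the table.
- cradle_seat (a point): Point midway between the two vee blocks, 60 mm above the table: where the roller's middle is when its journals rest in both vees and it is centred. Same axes as the cradle: y along the vees.
- case: Bystander: closed red plastic case, 112 x 172 x 37 mm, on the far part of the table beyond the crate and the cradle. Origin at the centre of its underside.
- wrench: Bystander: steel wrench lying flat on the far part of the table. Origin at the centre of its underside.
- screwdriver: Bystander: screwdriver with a red handle, about 200 mm long, lying pointing away from the robot on the centre line, between the crate and the cradle or nearer the robot. Origin at the centre of its underside.
- cuff0: Not wanted: open brass cuff bracelet (C shape, 56 mm across, 7 mm high, strip 4 mm thick) lying flat in the crate, at the bottom of a stack of two. Origin at the centre of its underside.
- cuff1: Not wanted: open brass cuff bracelet (C shape, 56 mm across, 7 mm high, strip 4 mm thick) lying flat in the crate, on top of another. Origin at the centre of its underside.
- cuff2: Not wanted: open brass cuff bracelet (C shape, 56 mm across, 7 mm high, strip 4 mm thick) lying flat in the crate, at the bottom of a stack of two. Origin at the centre of its underside.
- cuff3: Not wanted: open brass cuff bracelet (C shape, 56 mm across, 7 mm high, strip 4 mm thick) lying flat in the crate, on top of another. Origin at the centre of its underside.
- cuff4: Not wanted: open brass cuff bracelet (C shape, 56 mm across, 7 mm high, strip 4 mm thick) lying flat in the crate, at the bottom of a stack of two. Origin at the centre of its underside.
- cuff5: Not wanted: open brass cuff bracelet (C shape, 56 mm across, 7 mm high, strip 4 mm thick) lying flat in the crate, on top of another. Origin at the centre of its underside.
There are look-alikes about, which are no part of the job. Leave any purple or yellow look-alike of the roller alone.

How it is judged:
At the end, for the whole second after the job is handed in: The roller rests in both vees, let go: its middle within 4 mm across, 4 mm in height and 12 mm along the vees of cradle_seat, its axis within 0.07 rad of the vees, either way round. The plain bar, stub roller and six cuffs are within the crate walls (x of roller in the frame of cradle_seat between -0.004 and 0.004 m and y of roller in the frame of cradle_seat between -0.012 and 0.012 m and z of roller in the frame of cradle_seat between -0.004 and 0.004 m and angle between the y axis of roller and the y axis of cradle_seat, either way round below 0.07 rad and linear speed of roller below 0.02 m/s and angular speed of roller below 0.3 rad/s and x of plain_bar in the frame of crate between -0.126 and 0.126 m and y of plain_bar in the frame of crate between -0.115 and 0.115 m and height (world z) of each of plain_bar, stub_roller below 0.05 m and x of stub_roller in the frame of crate between -0.126 and 0.126 m and y of stub_roller in the frame of crate between -0.115 and 0.115 m and x of cuff0 in the frame of crate between -0.126 and 0.126 m and y of cuff0 in the frame of crate between -0.115 and 0.115 m and x of cuff1 in the frame of crate between -0.126 and 0.126 m and y of cuff1 in the frame of crate between -0.115 and 0.115 m and x of cuff2 in the frame of crate between -0.126 and 0.126 m and y of cuff2 in the frame of crate between -0.115 and 0.115 m and x of cuff3 in the frame of crate between -0.126 and 0.126 m and y of cuff3 in the frame of crate between -0.115 and 0.115 m and x of cuff4 in the frame of crate between -0.126 and 0.126 m and y of cuff4 in the frame of crate between -0.115 and 0.115 m and x of cuff5 in the frame of crate between -0.126 and 0.126 m and y of cuff5 in the frame of crate between -0.115 and 0.115 m); the robot touches nothing.
It fails at once if The roller is dropped or thrown: it moves faster than 0.45 m/s (a fall of about 10 mm) while the fingers do not touch it (contact force between the fingers and roller below 0.05 N and linear speed of roller above 0.45 m/s).
It fails at once if The case, wrench or screwdriver is moved by more than 25 mm (distance of any of case, wrench, screwdriver from where it was at the start of the episode above 0.025 m).
It also fails if it takes over 38 s, if anything falls off the work surface, if the arm or the gripper's body presses on something with over 40 N, if the wrist force passes 120 N, or if a joint passes its speed limit or range.

## Working session

There is one attempt and no reset: what is moved stays moved. The work goes in short steps, Python scripts to look and compute and a tool call to move; the robot and the scene stay as the last step left them, time stands still between calls to the robot, and variables do not carry over. Pictures are saved under pics/ and viewed, at most 10 in all, crops included, and the job is handed in when it is done.

Besides the shell and the picture viewer there is one more tool, called after "Emit:" as name(argument=value, ...) on one line, values as JSON. carry_out: Moves the arm, as the interface text tells. Shift numbers are shares of 0.025 m and turn numbers shares of 0.1 rad, none past 1 either way. Its arguments: {"type":"object","properties":{"commands":{"type":"array"},"squeeze":{"type":"number"}},"required":["commands"]}

```bash
mkdir -p pics; ls; cat > h.py <<'E'
import numpy as np, cv2
from cell import arm
from scipy.spatial.transform import Rotation as Ro
def save(name,im): cv2.imwrite('pics/'+name,im[...,::-1])
def world(im,pose=None):
    # per-pixel world points from range_z
    K=im['mtx'];v,u=np.mgrid[0:480,0:640]
    xd=(u-K[0,2])/K[0,0];yd=(v-K[1,2])/K[1,1];x,y=xd.copy(),yd.copy()
    for _ in range(8):
        s=1+im['k1']*(x*x+y*y);x=xd/s;y=yd/s
    z=im['range_z'];P=np.stack([x*z,y*z,z],-1)
    if pose is not None:
        T=im['tool_from_camera'];P=P@T[:3,:3].T+T[:3,3]
        return P@Ro.from_rotvec(pose[1]).as_matrix().T+pose[0]
    return (P-im['t'])@im['R']
E
python3 - <<'E'
from h import *
s=arm.observe();print(s)
im=arm.get_image('top');save('top.png',im['pixels']);np.save('top.npy',world(im));np.save('topp.npy',im['pixels'])
print(im['R'],im['t'],im['k1'],(im['range_z']>0).mean())
E
```

```text
pics
{'clock': 0.0, 'joints': array([-1.22361071,  0.43523621,  0.02497246,  1.5741033 , -0.01160319,
        1.13396975, -0.07507868]), 'dq': array([ 0.00084808,  0.00140658,  0.00163585,  0.0003231 , -0.00092782,
        0.00047274, -0.0022917 ]), 'joint_efforts': array([ 9.23872794e-04, -6.67869830e+01,  9.85401571e-01, -3.14446557e+01,
       -6.05124445e-02,  4.31027322e-02,  1.51512982e-04]), 'position': array([0.27156275, 0.56235733, 0.22593433]), 'ee_rot': array([-7.00609117e-01, -3.06225563e+00,  2.44575787e-03]), 'force': array([-0.3829834 , -0.01663929,  0.91724655]), 'ft_torque': array([0.02030899, 0.08661126, 0.01356938]), 'gripper_force': 0.0, 'width': 0.9972359769025646}
[[ 0.01328358 -0.99976217  0.017296  ]
 [-0.98851189 -0.01573469 -0.15032188]
 [ 0.15055827 -0.01510049 -0.9884858 ]] [-0.10689315  0.55533754  1.14121729] -0.1221667422698106 0.9960286458333333
```

View pics/top.png

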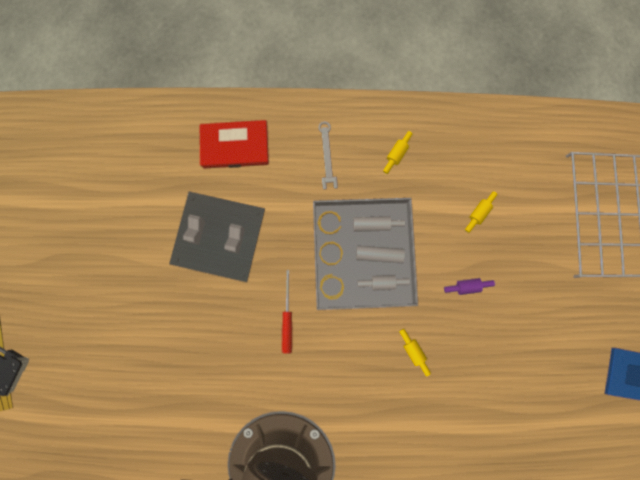

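The top view shows three long parts in the crate. The one at (380,224) has a journal on the right only, so it is the stub. The one at (381,254) is the plain bar. The one at (384,283) has journals at both ends (362 and 405), so it fits the roller. The cradle is at (217,237). I'll confirm with an enlarged crop and measure.

```bash
python3 - <<'E'
from h import *
p=np.load('topp.npy');W=np.load('top.npy')
save('crop.png',cv2.resize(p[190:320,300:430],(600,600),interpolation=cv2.INTER_CUBIC))
print('table z',np.median(W[380:400,200:230,2]), 'crate floor',np.median(W[265:275,360:400,2]))
def rect(P):
    (c,s,a)=cv2.minAreaRect((P[:,:2]*1000).astype(np.float32));return np.round(c,1),np.round(s,1),round(a,2)
def big(m):
    n,l,st,_=cv2.connectedComponentsWithStats(m.astype(np.uint8));return [l==i for i in range(1,n) if st[i,4]>60]
v,u=np.mgrid[0:480,0:640]
m=(W[...,2]>.014)&(u>340)&(u<408)&(v>208)&(v<297)
for b in big(m):
    P=W[b];print('part',rect(P),P[:,2].max(),b.sum(),u[b].mean(),v[b].mean())
    r=b&(W[...,2]>.032)
    if r.sum()>20:print('  high',rect(W[r]),r.sum())
m=(W[...,2]>.055)&(W[...,2]<.09)&(u>165)&(u<270)&(v>188)&(v<285)
for b in big(m):print('vee',rect(W[b]),np.percentile(W[b][:,2],[2,50,98]),b.sum())
hsv=cv2.cvtColor(p,cv2.COLOR_RGB2HSV)
m=(p.max(-1)<85)&(u>165)&(u<270)&(v>188)&(v<285)
m|=(W[...,2]>.03)&(u>165)&(u<270)&(v>188)&(v<285)
for b in big(m):print('plate',rect(W[b]),np.median(W[b][:,2]),b.sum())
m=(W[...,2]>.043)&(W[...,2]<.06)&(u>305)&(u<425)&(v>192)&(v<315)
print('crate',rect(W[m]),m.sum())
E
```

```text
table z -0.0015774987756465946 crate floor 0.0039935942226025
part (array([ 519.8, -154.6]), array([ 99.9, 302.5]), 44.17) 1.21340529018676 644 375.2003105590062 223.47981366459626
  high (array([ 515.9, -150.9]), array([ 94.3, 293.4]), 45.18) 422
part (array([ 476.5, -170.3]), array([ 87.1, 250.5]), 28.43) 1.21340529018676 708 379.933615819209 254.10875706214688
  high (array([ 475.9, -170. ]), array([ 81.8, 251. ]), 29.47) 549
part (array([ 427.6, -185.7]), array([ 43.4, 227.4]), 14.29) 1.21340529018676 527 382.93548387096774 282.52941176470586
  high (array([ 425.8, -182.3]), array([ 41.6, 219.9]), 14.29) 286
vee (array([579.9, 216.9]), array([27. , 26.3]), 83.8) [0.05540563 0.06399568 0.07115814] 123
vee (array([558.5, 116.4]), array([24.2, 25.7]), 82.23) [0.05567197 0.06437302 0.07149885] 104
vee (array([543.5, 224. ]), array([24.9, 26. ]), 81.22) [0.05601123 0.06350516 0.07058085] 113
vee (array([521.9, 124.9]), array([24.5, 23.2]), 78.37) [0.05627852 0.06422586 0.07242808] 104
plate (array([526.3,  79.8]), array([390.5, 195.1]), 73.97) 0.007405706949628971 5370
crate (array([ 511.4, -192.9]), array([263.1, 241.8]), 2.95) 936
```

View pics/crop.png

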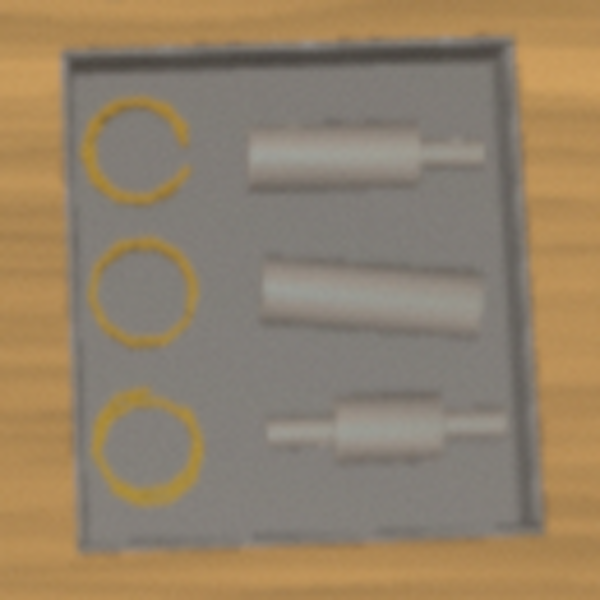

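Confirmed by the crop: the lower part, at crop (388,428), has a thin journal on each end. Next I'll refine its pose and plan the approach.

```bash
cat >> h.py <<'E'
def roller(W,m,zj=.023):
    # axis and middle from body points high above, W filtered
    P=W[m][:,:2]*1000
    c,s,a=cv2.minAreaRect(P.astype(np.float32));return np.round(c,1),np.round(s,1),round(a,2)
def yaw(R): return np.degrees(np.arctan2(R[1,1],R[0,1]))
def plan(target,yawdeg,n,s=None,p0=None,y0=None):
    """rows to bring TCP to target with tool y at yawdeg, tool down"""
    s=s or arm.observe();p=s['position'];R=Ro.from_rotvec(s['ee_rot']).as_matrix()
    y=np.radians(yawdeg);ty=np.array([np.cos(y),np.sin(y),0]);tz=np.array([0,0,-1.])
    Rt=np.c_[np.cross(ty,tz),ty,tz];w=Ro.from_matrix(R.T@Rt).as_rotvec()
    d=np.array(target)-p
    for i in range(n):
        Ri=R@Ro.from_rotvec(w*i/n).as_matrix()
        print(np.round(np.r_[Ri.T@d/n/.025,w/n/.1],2).tolist())
E
python3 - <<'E'
from h import *
p=np.load('topp.npy');W=np.load('top.npy');v,u=np.mgrid[0:480,0:640]
ok=(W[...,2]<.06)&(u>340)&(u<412)&(v>268)&(v<300)
for t in (.016,.034,.037):
    m=ok&(W[...,2]>t);print(t,roller(W,m),m.sum())
plan([.43,-.19,.20],-5,32)
E
```

```text
0.016 (array([ 439.2, -224.7]), array([ 38.4, 176.6]), 8.29) 554
0.034 (array([ 439.7, -248.2]), array([70.3, 31.1]), 86.96) 226
0.037 (array([ 440.9, -240.8]), array([23.5, 55.7]), 4.1) 140
[-0.59, -0.76, 0.03, -0.0, 0.0, 0.38]
[-0.62, -0.74, 0.03, -0.0, 0.0, 0.38]
[-0.64, -0.71, 0.03, -0.0, 0.0, 0.38]
[-0.67, -0.69, 0.03, -0.0, 0.0, 0.38]
[-0.7, -0.66, 0.03, -0.0, 0.0, 0.38]
[-0.72, -0.64, 0.03, -0.0, 0.0, 0.38]
[-0.74, -0.61, 0.03, -0.0, 0.0, 0.38]
[-0.77, -0.58, 0.03, -0.0, 0.0, 0.38]
[-0.79, -0.55, 0.03, -0.0, 0.0, 0.38]
[-0.81, -0.52, 0.03, -0.0, 0.0, 0.38]
[-0.83, -0.49, 0.03, -0.0, 0.0, 0.38]
[-0.84, -0.46, 0.03, -0.0, 0.0, 0.38]
[-0.86, -0.43, 0.03, -0.0, 0.0, 0.38]
[-0.88, -0.39, 0.03, -0.0, 0.0, 0.38]
[-0.89, -0.36, 0.03, -0.0, 0.0, 0.38]
[-0.9, -0.33, 0.03, -0.0, 0.0, 0.38]
[-0.92, -0.29, 0.03, -0.0, 0.0, 0.38]
[-0.93, -0.26, 0.03, -0.0, 0.0, 0.38]
[-0.93, -0.22, 0.03, -0.0, 0.0, 0.38]
[-0.94, -0.19, 0.03, -0.0, 0.0, 0.38]
[-0.95, -0.15, 0.03, -0.0, 0.0, 0.38]
[-0.95, -0.12, 0.03, -0.0, 0.0, 0.38]
[-0.96, -0.08, 0.03, -0.0, 0.0, 0.38]
[-0.96, -0.04, 0.03, -0.0, 0.0, 0.38]
[-0.96, -0.01, 0.03, -0.0, 0.0, 0.38]
[-0.96, 0.03, 0.03, -0.0, 0.0, 0.38]
[-0.96, 0.07, 0.03, -0.0, 0.0, 0.38]
[-0.96, 0.1, 0.03, -0.0, 0.0, 0.38]
[-0.95, 0.14, 0.03, -0.0, 0.0, 0.38]
[-0.95, 0.17, 0.03, -0.0, 0.0, 0.38]
[-0.94, 0.21, 0.03, -0.0, 0.0, 0.38]
[-0.93, 0.24, 0.03, -0.0, 0.0, 0.38]
```

Emit:
carry_out(commands=[[0.63,-0.6,-0.76,0,0,0,0.38],[0.63,-0.62,-0.74,0,0,0,0.38],[0.63,-0.64,-0.71,0,0,0,0.38],[0.63,-0.67,-0.69,0,0,0,0.38],[0.63,-0.7,-0.66,0,0,0,0.38],[0.63,-0.72,-0.64,0,0,0,0.38],[0.63,-0.74,-0.61,0,0,0,0.38],[0.63,-0.77,-0.58,0,0,0,0.38]], squeeze=30)

```text
clock: 0.85
position: [0.3116, 0.3732, 0.2263]
ee_rot: [-1.159, -2.92, 0.001]
force: [-0.6, -0.1, -0.4]
width: 0.627
gripper_force: 0.0
```

Emit:
carry_out(commands=[[0.63,-0.8,-0.55,0,0,0,0.38],[0.63,-0.82,-0.52,0,0,0,0.38],[0.63,-0.84,-0.49,0,0,0,0.38],[0.63,-0.85,-0.46,0,0,0,0.38],[0.63,-0.87,-0.43,0,0,0,0.38],[0.63,-0.89,-0.39,0,0,0,0.38],[0.63,-0.9,-0.36,0,0,0,0.38],[0.63,-0.91,-0.33,0,0,0,0.38]])

```text
clock: 1.65
position: [0.3525, 0.1828, 0.2268]
ee_rot: [1.59, 2.71, 0.0]
force: [0.4, 0.1, 0.3]
width: 0.628
gripper_force: 0.0
```

Emit:
carry_out(commands=[[0.63,-0.95,-0.27,0,0,0,0.36],[0.63,-0.96,-0.24,0,0,0,0.36],[0.63,-0.96,-0.2,0,0,0,0.36],[0.63,-0.97,-0.17,0,0,0,0.36],[0.63,-0.97,-0.13,0,0,0,0.36],[0.63,-0.97,-0.1,0,0,0,0.36],[0.63,-0.98,-0.06,0,0,0,0.36],[0.63,-0.98,-0.02,0,0,0,0.36]])

```text
clock: 2.45
position: [0.3977, -0.0083, 0.2268]
ee_rot: [1.962, 2.454, 0.001]
force: [0.6, -0.5, -0.2]
width: 0.632
gripper_force: 0.0
```

```bash
python3 - <<'E'
from h import *
s=arm.observe();print(s['clock'],s['position'],yaw(Ro.from_rotvec(s['ee_rot']).as_matrix()),s['width'])
plan([.44,-.235,.18],4,10)
E
```

```text
2.45 [ 0.39772887 -0.00830491  0.22681407] 12.705408686902036 0.6316725498211166
[-0.92, -0.03, 0.19, 0.0, -0.0, 0.15]
[-0.92, -0.02, 0.19, 0.0, -0.0, 0.15]
[-0.92, -0.01, 0.19, 0.0, -0.0, 0.15]
[-0.92, 0.01, 0.19, 0.0, -0.0, 0.15]
[-0.92, 0.02, 0.19, 0.0, -0.0, 0.15]
[-0.92, 0.04, 0.19, 0.0, -0.0, 0.15]
[-0.92, 0.05, 0.19, 0.0, -0.0, 0.15]
[-0.92, 0.06, 0.19, 0.0, -0.0, 0.15]
[-0.92, 0.08, 0.19, 0.0, -0.0, 0.15]
[-0.92, 0.09, 0.19, 0.0, -0.0, 0.15]
```

Emit:
carry_out(commands=[[0.63,-0.92,-0.03,0.2,0,0,0.15],[0.63,-0.92,-0.02,0.2,0,0,0.15],[0.63,-0.92,-0.01,0.2,0,0,0.15],[0.63,-0.92,0.01,0.2,0,0,0.15],[0.63,-0.92,0.02,0.2,0,0,0.15],[0.63,-0.92,0.04,0.2,0,0,0.15],[0.63,-0.92,0.05,0.2,0,0,0.15],[0.63,-0.92,0.06,0.2,0,0,0.15]])

```text
clock: 3.25
position: [0.4319, -0.189, 0.1866]
ee_rot: [2.104, 2.333, 0.0]
force: [0.3, 0.8, 0.4]
width: 0.631
gripper_force: 0.0
```

Emit:
carry_out(commands=[[0.63,-0.92,0.08,0.2,0,0,0.15],[0.63,-0.92,0.09,0.2,0,0,0.15],[0.63,0,0,0,0,0,0],[0.63,0,0,0,0,0,0]])

```text
clock: 3.65
position: [0.4402, -0.2334, 0.1766]
ee_rot: [-2.139, -2.3, 0.001]
force: [0.4, 0.9, 0.3]
width: 0.63
gripper_force: 0.0
```

```bash
python3 - <<'E'
from h import *
s=arm.observe();print(s['clock'],s['position'],yaw(Ro.from_rotvec(s['ee_rot']).as_matrix()),s['width'])
im=arm.get_image('wrist');save('w1.png',im['pixels']);W=world(im,(s['position'],s['ee_rot']));np.save('w1.npy',W)
ok=(im['range_z']>.05)&(abs(W[...,0]-.44)<.035)&(abs(W[...,1]+.235)<.085)&(W[...,2]<.05)
print('floor',np.median(W[ok&(W[...,2]<.01)][:,2]),W[ok][:,2].max())
for t in (.02,.034,.037):
    m=ok&(W[...,2]>t);print(t,roller(W,m),m.sum())
m=ok&(W[...,2]>.02);mu=m.nonzero();print('px',mu[0].min(),mu[0].max(),mu[1].min(),mu[1].max())
E
```

```text
3.65 [ 0.44022921 -0.23338341  0.17656521] 4.15968211257807 0.6300089067735237
floor 0.005106442458169991 0.042566987487367564
0.02 (array([ 436.5, -244.5]), array([ 70. , 133.9]), 3.01) 5376
0.034 (array([ 440.5, -239.6]), array([29.1, 56.2]), 3.22) 2480
0.037 (array([ 441.1, -239.5]), array([23.7, 56.1]), 2.85) 1877
px 151 316 271 355
```

View pics/w1.png

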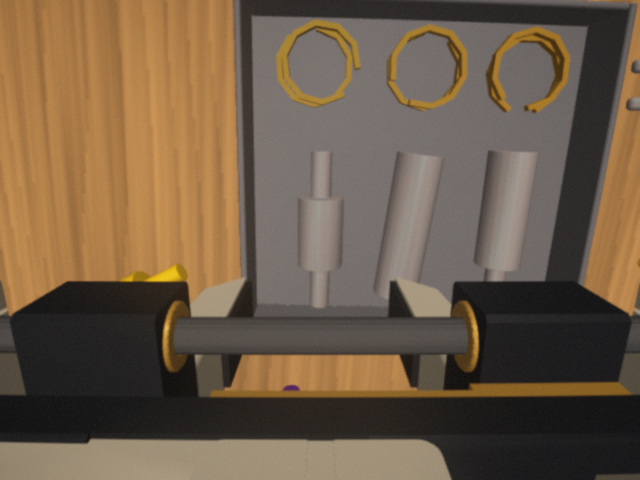

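The wrist view shows the roller at (321,230) with both journals visible. The plain bar leans in at (408,225). I'll check the finger clearances and plan the descent.

```bash
python3 - <<'E'
from h import *
W=np.load('w1.npy')
b=(abs(W[...,1]+.2395)<.011)&(W[...,2]<.07)&(W[...,2]>.013)
x=np.sort(W[b][:,0]);print(np.histogram(x,bins=np.arange(.36,.56,.004)))
plan([.4405,-.2395,.03],3,8)
E
```

```text
(array([  0,   0,   0,   0,   0,  94, 319,   0,   0,   0,   0,   0,   0,
         0,   0,  38, 130, 140, 146, 150, 147, 145, 141, 132,  76,   0,
         0,   0,   0,   0,   0,   0,  65, 194, 170, 156, 152, 144, 136,
       117,  92,  35,   0,   0,   0,   0,   0,   0,   0,   0]), array([0.36 , 0.364, 0.368, 0.372, 0.376, 0.38 , 0.384, 0.388, 0.392,
       0.396, 0.4  , 0.404, 0.408, 0.412, 0.416, 0.42 , 0.424, 0.428,
       0.432, 0.436, 0.44 , 0.444, 0.448, 0.452, 0.456, 0.46 , 0.464,
       0.468, 0.472, 0.476, 0.48 , 0.484, 0.488, 0.492, 0.496, 0.5  ,
       0.504, 0.508, 0.512, 0.516, 0.52 , 0.524, 0.528, 0.532, 0.536,
       0.54 , 0.544, 0.548, 0.552, 0.556, 0.56 ]))
[-0.03, -0.0, 0.73, -0.0, -0.0, 0.03]
[-0.03, -0.0, 0.73, -0.0, -0.0, 0.03]
[-0.03, -0.0, 0.73, -0.0, -0.0, 0.03]
[-0.03, -0.0, 0.73, -0.0, -0.0, 0.03]
[-0.03, -0.0, 0.73, -0.0, -0.0, 0.03]
[-0.03, -0.0, 0.73, -0.0, -0.0, 0.03]
[-0.03, -0.0, 0.73, -0.0, -0.0, 0.03]
[-0.03, -0.0, 0.73, -0.0, -0.0, 0.03]
```

Emit:
carry_out(commands=[[0.55,-0.12,0,0.3,0,0,0.1],[0.55,-0.12,0,0.8,0,0,0.1],[0.55,0,0,1,0,0,0],[0.55,0,0,1,0,0,0],[0.55,0,0,1,0,0,0],[0.55,0,0,0.7,0,0,0],[0.55,0,0,0,0,0,0],[0.55,0,0,0,0,0,0]])

```text
clock: 4.5
position: [0.4413, -0.2382, 0.0568]
ee_rot: [-2.159, -2.281, 0.0]
force: [-0.1, -0.6, -0.3]
width: 0.548
gripper_force: 0.0
```

```bash
python3 - <<'E'
from h import *
s=arm.observe();print(s['position'],yaw(Ro.from_rotvec(s['ee_rot']).as_matrix()),s['width'])
plan([.4405,-.2395,.009],3,5)
E
```

```text
[ 0.44131668 -0.23824523  0.05684942] 3.1536890783489144 0.5478895695041835
[-0.01, -0.01, 0.38, -0.0, -0.0, 0.01]
[-0.01, -0.01, 0.38, -0.0, -0.0, 0.01]
[-0.01, -0.01, 0.38, -0.0, -0.0, 0.01]
[-0.01, -0.01, 0.38, -0.0, -0.0, 0.01]
[-0.01, -0.01, 0.38, -0.0, -0.0, 0.01]
```

Emit:
carry_out(commands=[[0.55,-0.05,-0.03,0.3,0,0,0],[0.55,0,0,0.4,0,0,0],[0.55,0,0,0.4,0,0,0],[0.55,0,0,0.4,0,0,0],[0.55,0,0,0.3,0,0,0],[0.55,0,0,0.1,0,0,0],[0.55,0,0,0,0,0,0],[0.55,0,0,0,0,0,0]])

```text
clock: 5.3
position: [0.4409, -0.2399, 0.0093]
ee_rot: [2.16, 2.281, 0.0]
force: [-0.5, 0.1, -0.4]
width: 0.549
gripper_force: 0.0
```

Emit:
carry_out(commands=[[0.5,0,0,0,0,0,0],[0.45,0,0,0,0,0,0],[0.41,0,0,0,0,0,0],[0.38,0,0,0,0,0,0],[0.3,0,0,0,0,0,0],[0.3,0,0,0,0,0,0],[0.3,0,0,0,0,0,0]], squeeze=40)

```text
clock: 6.0
position: [0.4407, -0.2397, 0.0093]
ee_rot: [-2.159, -2.281, -0.0]
force: [-1.1, 0.5, 3.4]
width: 0.371
gripper_force: 40.0
```

Emit:
carry_out(commands=[[0.3,0,0,-0.1,0,0,0],[0.3,0,0,-0.2,0,0,0],[0.3,0,0,-0.3,0,0,0],[0.3,0,0,-0.3,0,0,0],[0.3,0,0,-0.2,0,0,0],[0.3,0,0,0,0,0,0]])

```text
clock: 6.6
position: [0.4414, -0.24, 0.0376]
ee_rot: [2.158, 2.281, 0.001]
force: [0.2, -0.5, -6.6]
width: 0.369
gripper_force: 40.0
```

```bash
python3 - <<'E'
from h import *
s=arm.observe();print(s['position'],s['force'],s['ft_torque'],s['width'],s['gripper_force'])
im=arm.get_image('wrist');save('w2.png',im['pixels'])
E
```

```text
[ 0.44135004 -0.23997808  0.03760946] [ 0.23797284 -0.52235075 -6.57501874] [-0.03432009 -0.02182792  0.0326011 ] 0.3690511703965404 39.998778104782104
```

View pics/w2.png

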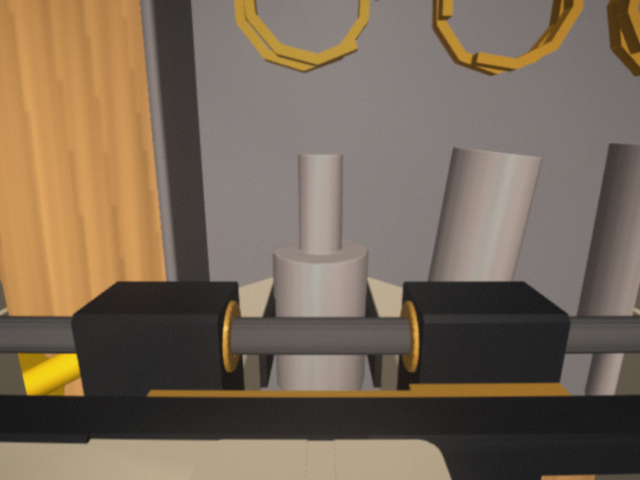

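The roller is held straight, with the journal at (320,200) and the body at (320,320), and the force shows its weight. Next I lift and carry it.

Emit:
carry_out(commands=[[0.3,0,0,-0.3,0,0,0],[0.3,0,0,-0.6,0,0,0],[0.3,0,0,-0.9,0,0,0],[0.3,0,0,-0.9,0,0,0],[0.3,0,0,-0.9,0,0,0],[0.3,0,0,-0.8,0,0,0],[0.3,0,0,-0.5,0,0,0],[0.3,0,0,0,0,0,0]])

```text
clock: 7.45
position: [0.4415, -0.2402, 0.1606]
ee_rot: [2.158, 2.28, 0.002]
force: [0.3, 0.2, -6.1]
width: 0.371
gripper_force: 40.0
```

```bash
python3 - <<'E'
from h import *
s=arm.observe();print(s['position'],yaw(Ro.from_rotvec(s['ee_rot']).as_matrix()),s['width'])
plan([.551,.171,.16],-12.2,24)
im=arm.get_image('wrist');T=im['tool_from_camera']
P=world(im,(np.zeros(3),np.zeros(3)))  # tool coords
m=(im['range_z']>.05)&(abs(P[...,1])<.025)&(P[...,2]<.02)&(P[...,0]>.02) | (im['range_z']>.05)&(abs(P[...,1])<.025)&(P[...,2]<.02)&(P[...,0]<-.02)
v,u=m.nonzero();Q=P[m]
for lo in np.arange(-.08,.08,.008):
    k=(Q[:,0]>=lo)&(Q[:,0]<lo+.008)
    if k.sum()>10:print(round(lo,3),k.sum(),np.round(np.percentile(Q[k][:,1],[2,98])*1000,1),'ztop',np.round(np.percentile(Q[k][:,2],3)*1000,1))
E
```

```text
[ 0.44153053 -0.2401806   0.16059127] 3.145262296331361 0.3706238000172485
[0.67, 0.22, 0.0, 0.0, 0.0, 0.11]
[0.68, 0.21, 0.0, 0.0, 0.0, 0.11]
[0.68, 0.2, 0.0, 0.0, 0.0, 0.11]
[0.68, 0.2, 0.0, 0.0, 0.0, 0.11]
[0.68, 0.19, 0.0, 0.0, 0.0, 0.11]
[0.69, 0.18, 0.0, 0.0, 0.0, 0.11]
[0.69, 0.17, 0.0, 0.0, 0.0, 0.11]
[0.69, 0.17, 0.0, 0.0, 0.0, 0.11]
[0.69, 0.16, 0.0, 0.0, 0.0, 0.11]
[0.69, 0.15, 0.0, 0.0, 0.0, 0.11]
[0.69, 0.14, 0.0, 0.0, 0.0, 0.11]
[0.7, 0.14, 0.0, 0.0, 0.0, 0.11]
[0.7, 0.13, 0.0, 0.0, 0.0, 0.11]
[0.7, 0.12, 0.0, 0.0, 0.0, 0.11]
[0.7, 0.11, 0.0, 0.0, 0.0, 0.11]
[0.7, 0.1, 0.0, 0.0, 0.0, 0.11]
[0.7, 0.1, 0.0, 0.0, 0.0, 0.11]
[0.7, 0.09, 0.0, 0.0, 0.0, 0.11]
[0.7, 0.08, 0.0, 0.0, 0.0, 0.11]
[0.71, 0.07, 0.0, 0.0, 0.0, 0.11]
[0.71, 0.07, 0.0, 0.0, 0.0, 0.11]
[0.71, 0.06, 0.0, 0.0, 0.0, 0.11]
[0.71, 0.05, 0.0, 0.0, 0.0, 0.11]
[0.71, 0.04, 0.0, 0.0, 0.0, 0.11]
-0.032 127 [-17.   18.3] ztop -26.1
-0.024 551 [-16.4  17.3] ztop -31.0
0.016 5200 [-24.1  24.6] ztop -109.1
0.024 38174 [-23.9  23.5] ztop -115.5
0.032 5368 [-24.6  24.7] ztop -90.2
0.04 988 [-7.2  7.8] ztop -21.8
0.048 1007 [-7.1  8. ] ztop -21.7
0.056 944 [-7.1  7.6] ztop -21.8
```

Emit:
carry_out(commands=[[0.3,0.4,0.13,0,0,0,0.11],[0.3,0.68,0.21,0,0,0,0.11],[0.3,0.68,0.2,0,0,0,0.11],[0.3,0.68,0.2,0,0,0,0.11],[0.3,0.68,0.19,0,0,0,0.11],[0.3,0.69,0.18,0,0,0,0.11],[0.3,0.69,0.17,0,0,0,0.11],[0.3,0.69,0.17,0,0,0,0.11]])

```text
clock: 8.3
position: [0.4744, -0.1086, 0.1579]
ee_rot: [-2.257, -2.183, 0.002]
force: [0.3, -0.5, -6.4]
width: 0.374
gripper_force: 40.0
```

Emit:
carry_out(commands=[[0.3,0.69,0.16,0,0,0,0.11],[0.3,0.69,0.15,0,0,0,0.11],[0.3,0.69,0.14,0,0,0,0.11],[0.3,0.7,0.14,0,0,0,0.11],[0.3,0.7,0.13,0,0,0,0.11],[0.3,0.7,0.12,0,0,0,0.11],[0.3,0.7,0.11,0,0,0,0.11],[0.3,0.7,0.1,0,0,0,0.11]])

```text
clock: 9.1
position: [0.5106, 0.0282, 0.1579]
ee_rot: [-2.351, -2.082, 0.003]
force: [-0.4, -0.8, -6.2]
width: 0.371
gripper_force: 40.0
```

Emit:
carry_out(commands=[[0.3,0.7,0.1,0,0,0,0.11],[0.3,0.7,0.09,0,0,0,0.11],[0.3,0.7,0.08,0,0,0,0.11],[0.3,0.7,0.07,0,0,0,0.11],[0.3,0.5,0.05,0,0,0,0.11],[0.3,0.3,0.03,0,0,0,0.11],[0.3,0.2,0,0,0,0,0.11],[0.3,0,0,0,0,0,0.11]])

```text
clock: 9.9
position: [0.5355, 0.1202, 0.1589]
ee_rot: [-2.442, -1.977, 0.001]
force: [0.4, -0.5, -6.3]
width: 0.37
gripper_force: 40.0
```

```bash
python3 - <<'E'
from h import *
s=arm.observe();print(s['clock'],s['position'],yaw(Ro.from_rotvec(s['ee_rot']).as_matrix()),s['width'],s['force'])
im=arm.get_image('wrist');save('w3.png',im['pixels']);np.save('w3.npy',world(im,(s['position'],s['ee_rot'])))
plan([.551,.171,.10],-12.2,4)
E
```

```text
9.9 [0.5355251  0.12019345 0.15891144] -12.010311184687383 0.3703540274642695 [ 0.37366513 -0.45918349 -6.31281186]
[0.54, 0.04, 0.59, -0.0, 0.0, 0.01]
[0.54, 0.04, 0.59, -0.0, 0.0, 0.01]
[0.54, 0.04, 0.59, -0.0, 0.0, 0.01]
[0.54, 0.04, 0.59, -0.0, 0.0, 0.01]
```

View pics/w3.png

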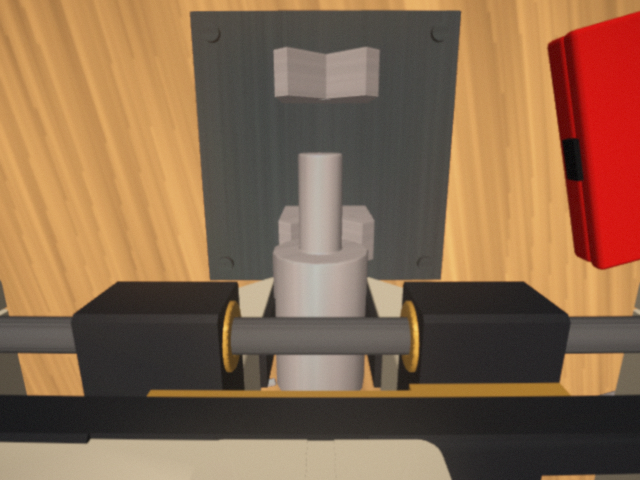

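The wrist view shows the far vee block at (326,73), the near one at (326,232) partly hidden, and the journal at (320,200) in line with both. I'll fit the vee bottoms for the fine alignment.

```bash
python3 - <<'E'
from h import *
from scipy.optimize import least_squares
def fit(W,name):
    c=np.array([.551,.171]);a=np.radians(12.2);ax=np.array([np.sin(a),np.cos(a)]);px=np.array([np.cos(a),-np.sin(a)])
    d=W[...,:2]-c;X=d@px;Y=d@ax;Z=W[...,2]
    out=[]
    for lo,hi in ((-.063,-.04),(.04,.063)):
        m=(abs(X)<.02)&(Y>lo)&(Y<hi)&(Z>.045)&(Z<.072)
        if m.sum()<20: continue
        r=least_squares(lambda p:Z[m]-p[1]-abs(X[m]-p[0]),[0,.049],loss='soft_l1',f_scale=.001)
        print(name,lo,m.sum(),r.x*1000,np.sqrt(np.mean(r.fun**2))*1000, (X[m]>0).mean())
    m=(abs(X)<.031)&(abs(Y)<.09)&(Z>.055)&(Z<.073)
    print(' Y edges far',np.percentile(Y[m&(Y>0)],[1,99])*1000,'near',np.percentile(Y[m&(Y<0)],[1,99])*1000)
fit(np.load('w3.npy'),'wrist');fit(np.load('top.npy'),'top')
im=arm.get_image('side');save('side.png',im['pixels']);fit(world(im),'side')
E
```

```text
wrist -0.063 320 [-0.38907577 48.65008032] 0.7219908539308373 0.859375
wrist 0.04 2825 [-0.95861076 48.64227723] 0.7453805103550963 0.5129203539823008
 Y edges far [37.86103123 63.53787662] near [-61.6193379  -37.40134723]
top -0.063 169 [ 0.7380999 47.6263361] 3.367662803334871 0.5207100591715976
top 0.04 157 [ 0.106438 47.6975  ] 2.2436830150227847 0.5605095541401274
 Y edges far [38.0428093  63.77207115] near [-63.37404538 -39.27372328]
side -0.063 97 [ 0.95503982 48.88196482] 2.715170792634081 0.845360824742268
side 0.04 73 [ 0.35228948 48.93289651] 3.4452920926895696 0.8767123287671232
 Y edges far [33.4191682  63.28530243] near [-68.20846188 -39.01164509]
```

Emit:
carry_out(commands=[[0.3,0.4,0,0.2,0,0,0],[0.3,0.6,0,0.5,0,0,0],[0.3,0.6,0,0.6,0,0,0],[0.3,0.4,0,0.6,0,0,0],[0.3,0.15,0,0.4,0,0,0],[0.3,0,0,0.1,0,0,0],[0.3,0,0,0,0,0,0]])

```text
clock: 10.7
position: [0.5465, 0.1718, 0.0986]
ee_rot: [2.441, 1.977, -0.003]
force: [0.0, -0.8, -5.7]
width: 0.371
gripper_force: 40.0
```

```bash
python3 - <<'E'
from h import *
s=arm.observe();print(s['clock'],s['position'],yaw(Ro.from_rotvec(s['ee_rot']).as_matrix()))
plan([.55,.1712,.052],-12,5)
E
```

```text
10.7 [0.54647066 0.17177733 0.09855878] -12.011593568266166
[0.0, 0.03, 0.37, -0.0, 0.0, -0.0]
[0.0, 0.03, 0.37, -0.0, 0.0, -0.0]
[0.0, 0.03, 0.37, -0.0, 0.0, -0.0]
[0.0, 0.03, 0.37, -0.0, 0.0, -0.0]
[0.0, 0.03, 0.37, -0.0, 0.0, -0.0]
```

Emit:
carry_out(commands=[[0.3,0,0.14,0,0,0,0],[0.3,0,0,0.3,0,0,0],[0.3,0,0,0.4,0,0,0],[0.3,0,0,0.4,0,0,0],[0.3,0,0,0.4,0,0,0],[0.3,0,0,0.3,0,0,0],[0.3,0,0,0.06,0,0,0],[0.3,0,0,0,0,0,0]])

```text
clock: 11.5
position: [0.5501, 0.1717, 0.0524]
ee_rot: [-2.441, -1.977, 0.001]
force: [-0.6, -0.1, -6.8]
width: 0.373
gripper_force: 40.0
```

```bash
python3 - <<'E'
from h import *
s=arm.observe();print(s['clock'],s['position'],yaw(Ro.from_rotvec(s['ee_rot']).as_matrix()),s['force'])
plan([.55,.1712,.046],-12,4)
E
```

```text
11.5 [0.55007462 0.17174503 0.05236614] -11.986838485627459 [-0.57304482 -0.10858413 -6.75088702]
[-0.01, 0.0, 0.06, -0.0, 0.0, 0.0]
[-0.01, 0.0, 0.06, -0.0, 0.0, 0.0]
[-0.01, 0.0, 0.06, -0.0, 0.0, 0.0]
[-0.01, 0.0, 0.06, -0.0, 0.0, 0.0]
```

Lower gently, watching the force.

Emit:
carry_out(commands=[[0.3,0,0,0.06,0,0,0],[0.3,0,0,0.06,0,0,0],[0.3,0,0,0.06,0,0,0],[0.3,0,0,0.04,0,0,0],[0.3,0,0,0,0,0,0],[0.3,0,0,0,0,0,0]])

```text
clock: 12.1
position: [0.5503, 0.1719, 0.0473]
ee_rot: [2.441, 1.978, 0.0]
force: [-0.7, 0.2, -6.3]
width: 0.369
gripper_force: 40.0
```

Emit:
carry_out(commands=[[0.3,0,0,0.03,0,0,0],[0.3,0,0,0.02,0,0,0],[0.3,0,0,0,0,0,0],[0.3,0,0,0,0,0,0]])

```text
clock: 12.5
position: [0.5503, 0.1719, 0.0464]
ee_rot: [-2.441, -1.977, -0.001]
force: [-2.6, -0.2, 3.6]
width: 0.373
gripper_force: 40.0
```

Contact: the vees now carry the roller's weight. I'll relax the grip, then open slowly.

Emit:
carry_out(commands=[[0.3,0,0,0,0,0,0],[0.3,0,0,0,0,0,0],[0.3,0,0,0,0,0,0]], squeeze=5)

```text
clock: 12.8
position: [0.5503, 0.172, 0.0462]
ee_rot: [-2.441, -1.977, -0.001]
force: [-3.1, 0.7, 4.8]
width: 0.378
gripper_force: 5.0
```

Emit:
carry_out(commands=[[0.39,0,0,0,0,0,0],[0.41,0,0,0,0,0,0],[0.44,0,0,0,0,0,0],[0.5,0,0,0,0,0,0],[0.6,0,0,0,0,0,0],[0.6,0,0,0,0,0,0],[0.6,0,0,0,0,0,0]])

```text
clock: 13.5
position: [0.5503, 0.1719, 0.046]
ee_rot: [2.441, 1.977, 0.0]
force: [-0.5, 0.4, -0.3]
width: 0.597
gripper_force: 0.0
```

```bash
python3 - <<'E'
from h import *
s=arm.observe();print(s['clock'],s['position'],s['force'],s['width'],s['gripper_force'])
im=arm.get_image('wrist');P=world(im,(np.zeros(3),np.zeros(3)))
m=(im['range_z']>.05)&(abs(P[...,1])<.012)&(P[...,2]<-.015)&(P[...,2]>-.03)&(P[...,0]>.038)&(P[...,0]<.075)
Q=P[m];print(m.sum(),np.percentile(Q,[2,50,98],axis=0)*1000)
E
```

```text
13.5 [0.55025204 0.17187918 0.04597894] [-0.54231527  0.36427685 -0.27480576] 0.597072924317455 0.0
3192 [[ 38.61292665  -7.5308966  -22.35178321]
 [ 50.91789737   0.16499474 -20.34884849]
 [ 62.46791372   7.59095755 -15.36947943]]
```

Emit:
carry_out(commands=[[0.6,0,0,-0.2,0,0,0],[0.6,0,0,-0.4,0,0,0],[0.6,0,0,-0.7,0,0,0],[0.6,0,0,-1,0,0,0],[0.6,0,0,-1,0,0,0],[0.6,0,0,-1,0,0,0],[0.6,0,0,-1,0,0,0],[0.6,-0.6,0,-0.6,0,0,0]])

```text
clock: 14.35
position: [0.548, 0.1588, 0.1959]
ee_rot: [2.438, 1.981, 0.005]
force: [-0.1, -0.3, 0.0]
width: 0.6
gripper_force: 0.0
```

Emit:
carry_out(commands=[[0.6,-1,0,0,0,0,0],[0.6,-1,0,0,0,0,0],[0.6,-0.6,0,0,0,0,0],[0.6,0,0,0,0,0,0],[0.6,0,0,0,0,0,0],[0.6,0,0,0,0,0,0]])

```text
clock: 14.95
position: [0.5337, 0.0948, 0.1933]
ee_rot: [-2.439, -1.979, -0.0]
force: [0.0, 0.5, -0.2]
width: 0.6
gripper_force: 0.0
```

```bash
python3 - <<'E'
from h import *
s=arm.observe();print(s['clock'],s['position'])
im=arm.get_image('wrist');save('w4.png',im['pixels']);W=world(im,(s['position'],s['ee_rot']))
d=W[...,:2]-np.array([.5503,.1711]);m=(im['range_z']>.05)&(np.hypot(d[...,0],d[...,1])<.07)&(W[...,2]>.0735)&(W[...,2]<.09)
print(roller(W,m),W[m][:,2].max(),m.sum())
E
```

```text
14.95 [0.53373592 0.0948492  0.19331902]
(array([550.1, 160.8]), array([79.8, 31.5]), 86.1) 0.07965371616979906 2921
```

View pics/w4.png

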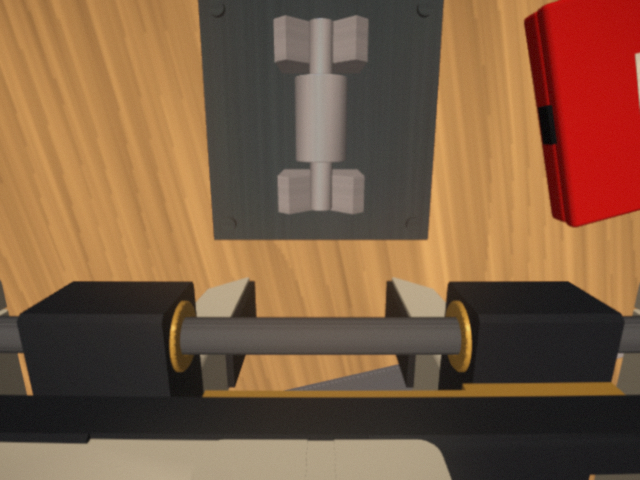

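The roller lies in both vees: journals at (321,45) and (321,187), body at (321,117) between the blocks. Its top at 0.0797 m puts the axis near the 60 mm seat height. I'm handing in.

```bash
python3 -c "
from h import *
print(arm.sign_off())"
```

```text
the job is handed in; nothing more can be done
None
```

I laid the roller in both vee blocks and released it at seat height, and handed the job in at about 15 s; the other crate parts, case, wrench and screwdriver were left alone, and the sign-off gave no verdict.

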